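# Assemble the funnel filter for the pond-water sample

### The job

Get the filter ready for the pond sample: fit the middle-sized one of the three black rubber cones into the mouth of the filter flask, narrow end down, then lift the white funnel out of the beaker and nest it in that cone. Lower each part (do not drop it), let it seat straight, and press it gently until it is fully home. Keep the flask standing where it is, and leave the beaker and the other two cones in their places.

Things in the scene. Friction and masses are not known exactly. Their poses are not given: they have to be found in the camera images.
- flask: conical filter flask of thick clear glass, loose, 0.55 kg, 100 mm across the foot, 130 mm high, neck 51 mm across with a 56 mm bead at the rim; a short hose barb sticks out 54 mm from the axis toward its +x, 101 mm up. Origin: centre of the underside; z up along its axis
- flask_mouth (a point): centre of the flask's rim, 130 mm above its foot. The mouth is conical: 46 mm wide at the rim, narrowing 1 mm in radius for every 4 mm of depth, for 16 mm; below that it is 38 mm wide. A downward press of about 10 N seats either part
- cone_middle: the middle-sized black rubber cone, about 75 g, open end to end, standing on its narrow end: 68 mm high, the top 14 mm a straight collar 60 mm across (grip this from outside); below it the outside tapers from 56 to 29 mm across, 1 mm in radius per 4 mm of height, and its wall is about 7 mm. Fully home, its underside is 34 mm below the flask's rim. Origin: centre of the underside; z to the wide end
- cone_top (a point): centre of the middle cone's wide top, 68 mm above its underside. The bore here is 48 mm wide and narrows 1 mm in radius per 4 mm of depth, to 14 mm at the underside. With the cone fully home in the flask, this point is 34 mm above the flask's rim; with the funnel fully home in the cone, it is 80 mm above the funnel's stem tip
- cone_small: the small rubber cone, same shape, 42 mm across the collar, 48 mm high, not needed. Origin: centre of the underside
- cone_large: the large rubber cone, same shape, 81 mm across the collar, 92 mm high, not needed. Origin: centre of the underside
- funnel: white Buchner funnel, about 100 g, 126 mm high, standing stem down in the beaker. From the tip up: stem 12 mm across to 18 mm, taper from 17 to 50 mm across at 84 mm (1 mm in radius per 4 mm), shoulder to 90 mm, then a straight round bowl 62 mm across (grip this from outside). Fully home, its stem tip is 12 mm below the cone's underside. Origin: centre of the stem tip; z to the bowl
- beaker: tall glass beaker, loose, 60 mm across, 95 mm high; the funnel's shoulder rests on its rim, with the stem tip 8 mm above the bench. Origin: centre of the underside
- sample_jar: white specimen jar, 56 mm across, 72 mm high, a heavy bystander at the back. Origin: centre of the underside
Mind the look-alikes: they are no part of the job. What is shaped like the funnel but blue or purple is not meant.

How it is judged:
By the outcome, as a careful person would: the job done as asked, in the order asked, and still so for the second after the job is handed in, with the robot touching nothing.
It also fails if it takes over 54 s, if anything falls off the work surface, if the arm or the gripper's body presses on something with over 40 N, if the wrist force passes 120 N, or if a joint passes its speed limit or range.

### The arm

A 6-joint arm with a two-finger parallel gripper is mounted at the origin on a cart in front of the work surface, level with it; the furniture and walls round the work are solid. World frame = base frame: x ahead of the robot, y to its left, z up, the work surface at z = 0. Lengths are in mm, angles in rad, forces in N, time in s.
With the tool pointing down it reaches from about 350 to 975 mm from the base axis. Payload 7.1 kg.
Tool frame: the origin (TCP) lies midway between the tips of the shut fingers; the grasp point (between the pads) lies ctrl.tcp_to_grasp behind it (ctrl.tcp_to_grasp is the distance from the TCP to the grasp point, in mm); z points along the fingers, y is the direction in which the jaws open and shut (so a half turn about z gives the same grasp; the last joint's range is limited). The gripper opens to 88 mm and grips with 3 to 60 N. Pads are 20 mm wide; open, the fingers measure 115 mm over their backs; the gripper's body (75 mm by 178 mm) begins 61 mm behind the grasp point.
Start: joints at [-1.284, 0.423, 1.63, -0, 1.089, -0.019], TCP at [188.178, -595.981, 191.175] pointing down, gripper open.
Joint ranges: [-3, 3], [-0.9, 2.11], [0.09, 2.58], [-1.31, 4.45], [0.11, 2.69], [-2.54, 2.54]. Speed limits (rad/s): [2.39, 2.39, 3.01, 3.14, 3.14, 3.14].

### API

Orientations are given as a rotation vector (axis times angle).
In Python, from workcell import ctrl gives the robot as it stands.
- The arm moves only by the tool play_rows, never from a script. Its argument "increments" is text: rows parted by semicolons, each of 5 numbers parted by spaces: the opening, from 0 (shut) to 1 (fully open), then the shift along the world's x, y, z in m, then the turn about the world's z in degrees. A call has 1 to 20 rows; each row shifts and turns the commanded pose from where the row before left it; what a row does not reach is not made up. A row lasts 1/10 s, in which the tool goes at most 50 mm and 8.59 degrees, less where a joint would pass 70% of its speed; a pose out of reach is approached as far as the arm can. A call is refused whole if a number of a shift passes 0.05 or a number of a turn 8.59, either way. A call with a gripper value outside its range is refused whole. The fingers move at their own pace and stop on an object; the grip force is fixed at half the most. Time passes only in rows, so rows that do not move let the fingers close. It gives the time, the measured TCP pose, the force and the opening at its end, in the units of the state.
- ctrl.get_obs(): the state, without advancing time (a new reading comes with each control period).
- ctrl.get_image(name): name is "scene" or "top"; returns a dict with "img" (400x640x3 uint8, red, green, blue), "range_z" (400x640 float32, mm along the optical axis (not along the pixel's ray), 0 where there is no reading), "vertical_fov" (degrees; the focal length in pixels is half the picture's height over the tangent of half this angle, whatever the lens; pixels are square), "cx", "cy" (the principal point, pixels), "origin" and "attitude" of the camera in the world. Camera axes: x right, y down, z forward; pixel columns grow to the right and rows downward; lengths in mm; the calibration is good to about 2 mm. A picture is of the moment at which its call begins.
- ctrl.close_job(): hands the job in, once; it reports no verdict.
The state is a dict: "t": time; "qpos": joint angles; "qvel": joint speeds; "joint_torque": joint torques, N m; "ee_pos": TCP position; "orientation": TCP orientation; "ft_force": force on the tool from outside, world axes, zero at the start; "moment": the same for the moment, N m; "width": finger opening in mm.
Only numpy, scipy, OpenCV 4.12 (cv2) and the standard library are available. Lean on these libraries where they do the work, as an engineer would, in place of code of your own. Each camera call takes 0.05 s, during which the arm holds its last target. There are 200 camera calls.

## Working session

There is one attempt and no reset: what is moved stays moved. The work goes in short steps, Python scripts to look and compute and a tool call to move; the robot and the scene stay as the last step left them, time stands still between calls to the robot, and variables do not carry over. Pictures are saved under pics/ and viewed, on a budget of 10 in all, crops included, one or two more only if the job needs it, and the job is handed in when it is done.

Besides the shell and the picture viewer there is one more tool, called after ">>>" as name(argument=value, ...), one argument or row to a line, values as JSON. play_rows: Moves the arm, as the interface text tells. Its arguments: {"type":"object","properties":{"increments":{"type":"string"}},"required":["increments"]}

```bash
mkdir -p pics; cat > h.py <<'E'
import numpy as np, cv2
from workcell import ctrl
from scipy.spatial.transform import Rotation as R
def cam(n):
    d=ctrl.get_image(n); d['f']=200/np.tan(np.radians(d['vertical_fov']/2))
    a=np.array(d['attitude'],float)
    d['R']=a if a.shape==(3,3) else R.from_rotvec(a).as_matrix()
    d['o']=np.array(d['origin'],float); return d
def ray(d,u,v,z):
    r=d['R']@np.array([(u-d['cx'])/d['f'],(v-d['cy'])/d['f'],1.]); return d['o']+r*(z-d['o'][2])/r[2]
def cloud(d):
    v,u=np.mgrid[0:400,0:640]; Z=d['range_z']
    p=np.stack([(u-d['cx'])/d['f']*Z,(v-d['cy'])/d['f']*Z,Z],-1)@d['R'].T+d['o']; p[Z==0]=np.nan; return p
def save(d,n): cv2.imwrite('pics/'+n,d['img'][:,:,::-1])
E
python3 - <<'E'
from h import *
for n in('scene','top'):
    d=cam(n); save(d,n+'1.png'); print(n,d['o'],d['attitude'],d['f'],d['cx'],d['cy'])
o=ctrl.get_obs(); print(o, ctrl.tcp_to_grasp)
E
```

```text
scene [ 147.9807496   869.72901738 1024.60208732] [-0.60436755  2.67235978 -1.10063263] 501.1870866197641 322.61906669633663 197.78848722545746
top [ 360.25499909   57.17691682 1236.75430411] [-2.09458975  2.14599193 -0.15279181] 483.47150776229313 317.933209304606 198.75460064513416
{'t': 0.1, 'qpos': array([-1.28399509e+00,  4.23752958e-01,  1.63062831e+00, -2.71061148e-05,
        1.08862025e+00, -1.89985023e-02]), 'qvel': array([-0.00025194,  0.0005966 , -0.00195987,  0.00014458, -0.00082112,
        0.00047343]), 'joint_torque': array([-9.21277433e-05, -5.45617425e+01, -2.74324644e+01,  6.45330409e-02,
        1.87551597e-02, -1.27593245e-05]), 'ee_pos': array([ 188.01762859, -595.45627399,  190.48084084]), 'orientation': array([-3.10356166e+00, -4.78287028e-01,  3.32668830e-04]), 'ft_force': array([-0.47816989,  0.26530972, -0.72196471]), 'moment': array([0.00216401, 0.03974785, 0.03534652]), 'width': 87.67176322366002} 18.700000000000003
```

View pics/scene1.png

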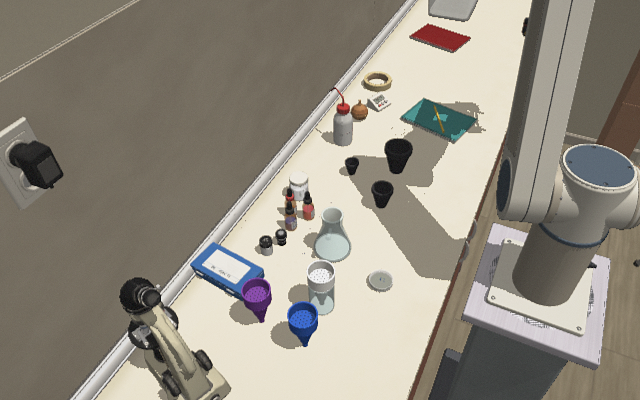

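View pics/top1.png

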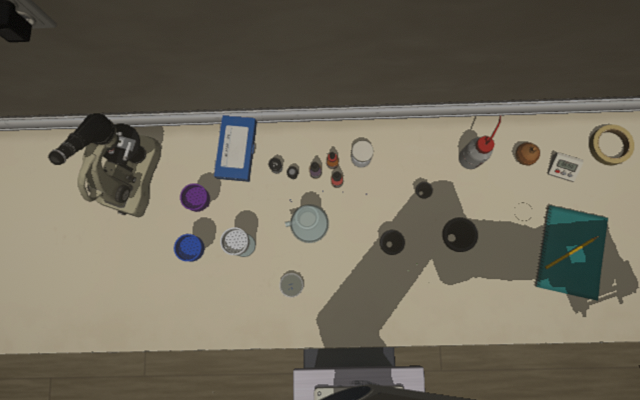

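Top view: black cones sit at (424,189), (392,242) and (460,235). By size these are small, middle and large. The white funnel in the beaker is at (236,241); the blue one at (189,247) and the purple one at (195,197) are look-alikes. The flask is at (309,223), and a clear dish is at (292,283). I'll measure and confirm in an enlarged crop.

```bash
python3 - <<'E'
from h import *
t=cam('top'); P=cloud(t); s=cam('scene'); Q=cloud(s)
print('bench z',np.nanmedian(P[260:330,150:250,2]))
g=t['img'].max(2)
for n,(u,v) in dict(small=(424,189),mid=(392,242),large=(460,235)).items():
    m=(g<50).astype('uint8'); k,l,st,c=cv2.connectedComponentsWithStats(m)
    i=np.bincount(l[v-8:v+9,u-8:u+9][m[v-8:v+9,u-8:u+9]>0]).argmax(); M=l==i
    z=np.nanpercentile(P[M][:,2],90); ct=max(cv2.findContours(M.astype('uint8'),0,2)[0],key=cv2.contourArea)
    (cu,cv_),r=cv2.minEnclosingCircle(ct)
    X=P[M]; X=X[X[:,2]>z-8]; lo,hi=np.nanpercentile(X,1,0),np.nanpercentile(X,99,0)
    print(n,cu,cv_,r,'z',z,'ray',ray(t,cu,cv_,z),'dia',2*r*(t['o'][2]-z)/t['f'],'cloud mid',(lo+hi)/2,hi-lo)
for n,d,C,xy,zr in (('funnel',t,P,(236,241),(110,150)),('flask',t,P,(309,223),(20,140)),('jar',t,P,(362,152),(60,85))):
    for nm,C in(('top',P),('scene',Q)):
        x,y,_=ray(t,*xy,zr[1]); X=C.reshape(-1,3); X=X[(np.hypot(X[:,0]-x,X[:,1]-y)<60)&(X[:,2]>zr[0])&(X[:,2]<zr[1])]
        if len(X): print(n,nm,len(X),'z',np.percentile(X[:,2],[10,50,90]),'mid',(np.percentile(X,1,0)+np.percentile(X,99,0))/2,np.ptp(X,0))
a=cv2.resize(t['img'][130:300,170:490],(800,425),interpolation=cv2.INTER_CUBIC)
cv2.imwrite('pics/crop1.png',a[:,:,::-1])
b=cv2.resize(s['img'][140:340,230:430],(600,600),interpolation=cv2.INTER_CUBIC)
cv2.imwrite('pics/crop2.png',b[:,:,::-1])
E
```

```text
bench z 0.3755852796242607
small 423.5 190.5 7.905794143676758 z 48.317936114662075 ray [ 578.69073715 -176.58533125   48.31793611] dia 38.866957524383366 cloud mid [ 580.25498245 -176.84567255   45.92829542] [37.17141273 37.80936243 10.92158815]
mid 392.0422668457031 242.36619567871094 12.035633087158203 z 69.33201733047898 ray [450.19460009 -89.90271916  69.33201733] dia 58.124071743013815 cloud mid [450.12216296 -91.33755392  67.30199235] [55.13559399 54.92120522 10.72037594]
large 459.5833435058594 234.7708282470703 17.558834075927734 z 93.40975083368062 ray [ 462.35176614 -245.8080362    93.40975083] dia 83.04852294398421 cloud mid [ 463.47766126 -246.76366604   91.32345799] [77.67828195 78.22949429 11.02220849]
funnel top 233 z [113.83320504 132.19235063 136.59482771] mid [458.31586269 280.49723908 124.33027011] [62.35606162 62.36438822 30.5548605 ]
funnel scene 452 z [112.95439148 125.07331768 134.95128915] mid [457.7535512  282.36722492 124.13235342] [62.91803002 66.48985778 28.71191826]
flask top 896 z [ 29.08623512  68.60332235 130.051802  ] mid [505.65915568 114.86057899  77.57205543] [ 90.20417035  96.39639969 115.92381503]
flask scene 1266 z [ 31.20384343  75.84407041 127.45692067] mid [503.45292935 125.61432114  76.67015711] [ 88.46821687  81.70946844 115.62059455]
jar top 370 z [68.46722221 71.98634443 74.73074087] mid [679.34241257 -26.06670869  70.61481626] [54.53127752 52.14807784 17.58810874]
jar scene 234 z [67.24403922 72.03373845 75.0760458 ] mid [678.6527357  -24.11008003  70.48773146] [54.4867059  54.26434729 15.38913091]
```

View pics/crop1.png

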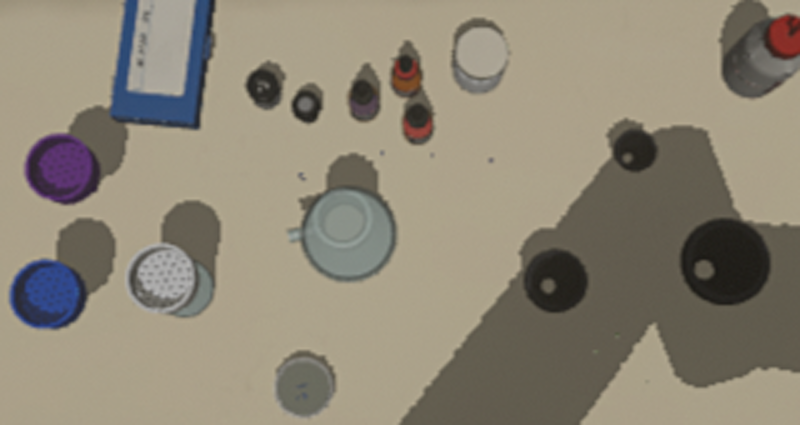

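View pics/crop2.png

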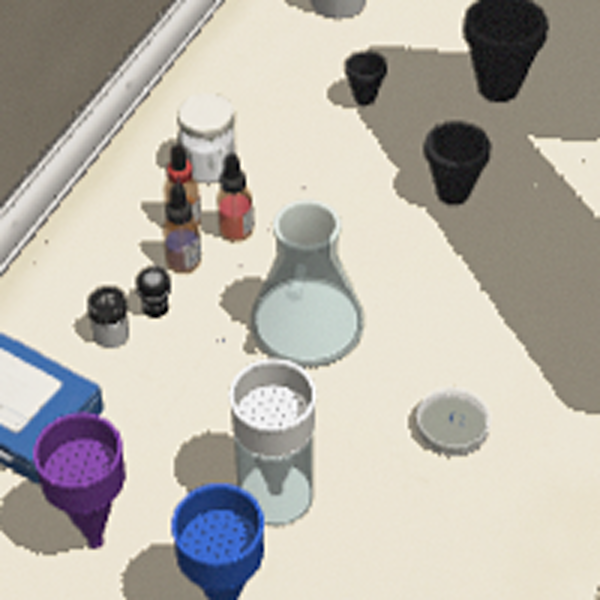

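Crops: the middle cone is at top pixel (392,242), with a collar of about 58–60 mm that fits 60. The white funnel in the beaker is at (236,241). The blue and purple funnels stand separately. The flask's rim ellipse is at about (308,219), with the barb toward world +y. Next I'll measure the rim and work out the yaw.

```bash
python3 - <<'E'
from h import *
from scipy.optimize import least_squares
def fit(p):
    r=least_squares(lambda q:np.hypot(p[:,0]-q[0],p[:,1]-q[1])-q[2],[*p.mean(0)[:2],28],loss='soft_l1'); return r.x
for n in('top','scene'):
    X=cloud(cam(n)).reshape(-1,3)
    f=X[(np.hypot(X[:,0]-500,X[:,1]-115)<45)&(X[:,2]>118)&(X[:,2]<140)]
    print(n,'rim',len(f),fit(f),np.percentile(f,[0,100],0))
    f=X[(np.hypot(X[:,0]-458,X[:,1]-281)<45)&(X[:,2]>128)&(X[:,2]<140)]
    print(n,'bowl',len(f),fit(f),np.percentile(f,[0,100],0))
    f=X[(np.hypot(X[:,0]-450,X[:,1]+90)<36)&(X[:,2]>64)&(X[:,2]<75)]
    print(n,'cone',len(f),fit(f),np.percentile(f,[0,100],0))
    for z in(20,30,40):
        f=X[(np.hypot(X[:,0]-500,X[:,1]-115)<60)&(abs(X[:,2]-z)<4)]
        if len(f)>8: print(' body',z,len(f),fit(f))
o=ctrl.get_obs(); M=R.from_rotvec(o['orientation']).as_matrix(); print('tool y',M[:,1],np.degrees(np.arctan2(M[1,1],M[0,1])))
t=cam('top'); c=t['img'][195:240,280:340]; cv2.imwrite('pics/rim.png',cv2.resize(c,(780,585),interpolation=cv2.INTER_CUBIC)[:,:,::-1])
E
```

```text
top rim 231 [508.94731216 112.21055231  24.17338731] [[482.88576881  85.08804628 118.14777174]
 [537.16155909 138.68993531 135.49130154]]
top bowl 143 [458.16522704 280.64801586  29.95229288] [[427.03949751 249.77801074 128.89106506]
 [489.64423244 311.96775476 139.51029487]]
top cone 200 [452.02072931 -88.84798198  26.69171121] [[ 422.4198546  -119.05660336   64.00176399]
 [ 480.49536119  -59.05748898   73.79645535]]
 body 20 94 [509.79540568 112.61855101  46.80344808]
 body 30 92 [509.75871782 112.78219138  43.45723577]
 body 40 87 [509.61818859 112.9087443   40.27336903]
scene rim 231 [508.35523747 115.05416849  24.5396406 ] [[481.91373175  85.13644608 118.10273782]
 [538.75549192 142.38562266 134.35765004]]
scene bowl 194 [457.77735692 282.5330684   29.94527718] [[426.41763568 250.29236944 128.02025585]
 [490.02624484 313.51156571 138.29047787]]
scene cone 138 [451.99627286 -87.02479465  27.09113976] [[ 422.84755878 -118.90663846   64.00092027]
 [ 482.29129738  -58.75907207   74.23758368]]
 body 20 125 [510.14941384 112.45752093  46.78348237]
 body 30 113 [510.53974016 112.64517963  43.9059186 ]
 body 40 106 [509.99194253 112.47148553  40.80175607]
tool y [ 3.01031851e-01 -9.53613951e-01 -5.06772334e-04] -72.48040863664251
```

View pics/rim.png

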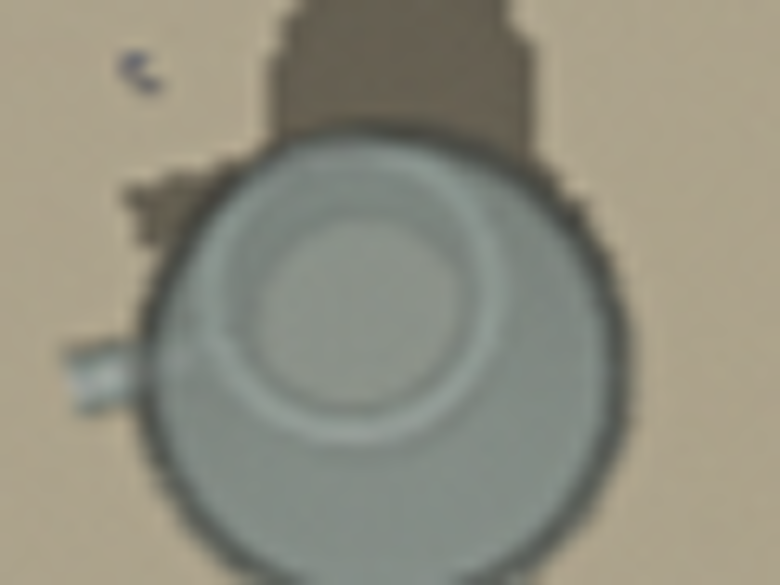

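The flask body and rim agree on about (510,112.6), and the middle cone is at about (451,-89). I'll set the jaws along world x, go above the cone and check from there.

>>> play_rows(
  increments="1 0.0175 0.0338 0 4.83;1 0.0175 0.0338 0 4.83;1 0.0175 0.0338 0 4.83;1 0.0175 0.0338 0 4.83;1 0.0175 0.0338 0 4.83;1 0.0175 0.0338 0 4.83;1 0.0175 0.0338 0 4.83;1 0.0175 0.0338 0 4.83;1 0.0175 0.0338 0 4.83;1 0.0175 0.0338 0 4.83;1 0.0175 0.0338 0 4.83;1 0.0175 0.0338 0 4.83;1 0.0175 0.0338 0 4.83;1 0.0175 0.0338 0 4.83;1 0.0175 0.0338 0 4.88;1 0 0 0 0;1 0 0 0 0",
)

```text
t: 2.05
ee_pos: [450.8, -88.4, 191.2]
orientation: [2.219, 2.224, -0.0]
ft_force: [0.0, -0.4, 0.4]
width: 87.6
```

>>> play_rows(
  increments="1 0 -0.0005 -0.03 0;1 0 0 -0.03 0;1 0 0 -0.03 0;1 0 0 -0.025 0;1 0 0 -0.02 0;1 0 0 -0.0125 0;1 0 0 0 0;1 0 0 0 0;0 0 0 0 0;0 0 0 0 0;0 0 0 0 0;0 0 0 0 0;0 0 0 0 0;0 0 0 0 0;0 0 0 0 0",
)

```text
t: 3.55
ee_pos: [450.7, -89.5, 43.7]
orientation: [-2.221, -2.222, -0.0]
ft_force: [-0.4, 0.0, -0.8]
width: 35.3
```

The width of 35 mm is unexpected, since the collar should stop the fingers at 60. I'll look.

```bash
python3 - <<'E'
from h import *
s=cam('scene'); print(ctrl.get_obs()['width'],ctrl.get_obs()['ft_force'])
a=cv2.resize(s['img'][110:240,310:470],(800,650))[:600];cv2.imwrite('pics/g1.png',a[:,:,::-1])
X=cloud(s).reshape(-1,3)
f=X[(np.hypot(X[:,0]-450,X[:,1]+90)<60)&(X[:,2]<90)&(X[:,2]>5)]; print(len(f),np.percentile(f,[1,50,99],0))
E
```

```text
31.056432755194532 [-0.26754257  0.33587577 -0.87315198]
456 [[ 420.73894453 -116.84218405    5.47216131]
 [ 452.77784573  -78.46167429   55.28994771]
 [ 489.92697452  -56.85125292   87.53053221]]
```

View pics/g1.png

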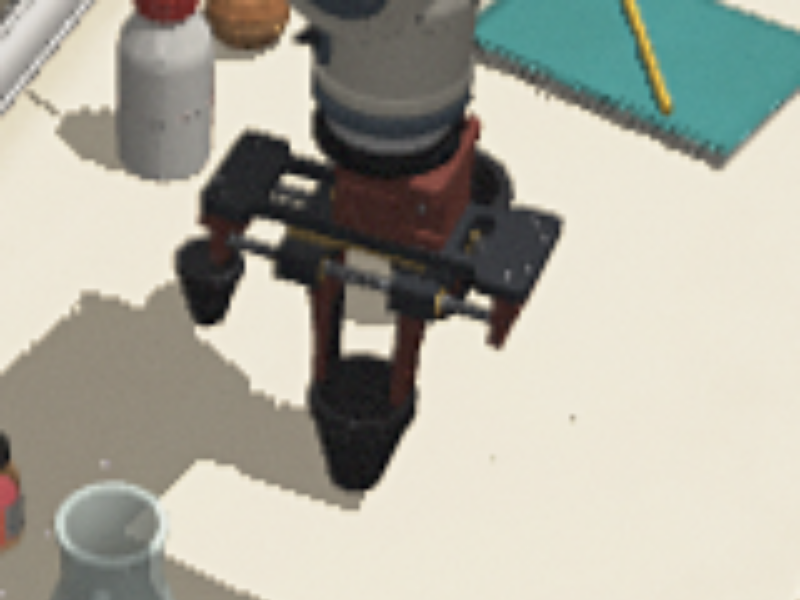

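Inconclusive: the fingers at picture (325,350) and (405,380) look inside the cone's silhouette. I'll check where they are with depth.

```bash
python3 - <<'E'
from h import *
s=cam('scene'); o=ctrl.get_obs(); print(o['t'],o['width'],o['ft_force'],o['ee_pos'],o['moment'])
P=cloud(s); I=s['img'].astype(int)
red=(I[...,0]>I[...,2]*1.5)&(I[...,0]>30)
X=P.reshape(-1,3); r=red.reshape(-1)
near=(np.hypot(X[:,0]-450,X[:,1]+90)<75)
for lo in(30,50,60,70,80,90,105):
    f=X[near&r&(X[:,2]>=lo)&(X[:,2]<lo+10)]
    g=X[near&~r&(X[:,2]>=lo)&(X[:,2]<lo+10)]
    for n,q in(('red',f),('oth',g)):
        if len(q): print(lo,n,len(q),np.percentile(q[:,:2],[2,50,98],0).round().tolist())
a=cv2.resize(s['img'][160:215,365:415],(545,600));cv2.imwrite('pics/g2.png',a[:,:,::-1])
E
```

```text
3.65 26.83417934151071 [-0.06980382 -0.79698549  0.8893683 ] [450.6464817  -89.44799677  43.63028689] [-0.02313384 -0.07997219 -0.01233866]
30 oth 41 [[431.0, -107.0], [451.0, -78.0], [468.0, -65.0]]
50 oth 70 [[425.0, -113.0], [457.0, -96.0], [474.0, -59.0]]
60 oth 139 [[423.0, -117.0], [452.0, -77.0], [481.0, -58.0]]
70 red 9 [[428.0, -92.0], [432.0, -79.0], [474.0, -76.0]]
70 oth 17 [[426.0, -112.0], [467.0, -82.0], [475.0, -60.0]]
80 red 15 [[428.0, -89.0], [433.0, -78.0], [473.0, -74.0]]
80 oth 13 [[427.0, -96.0], [468.0, -82.0], [476.0, -77.0]]
90 red 18 [[427.0, -96.0], [430.0, -79.0], [473.0, -73.0]]
90 oth 12 [[435.0, -95.0], [468.0, -79.0], [476.0, -76.0]]
105 red 19 [[426.0, -84.0], [431.0, -77.0], [474.0, -73.0]]
105 oth 11 [[441.0, -93.0], [468.0, -85.0], [477.0, -74.0]]
```

View pics/g2.png

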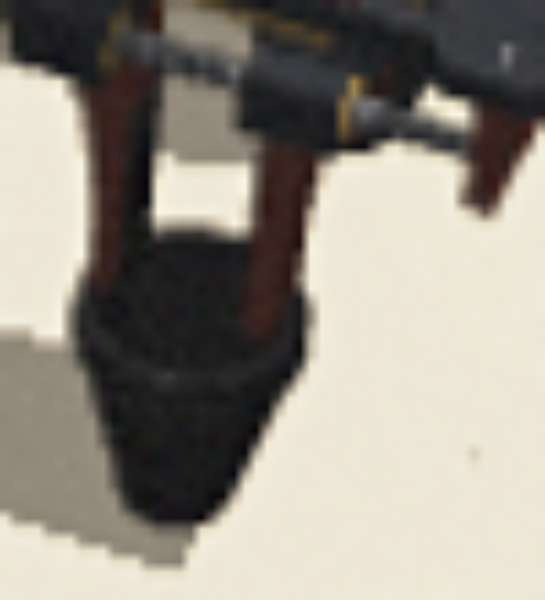

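The fingers stand inside the bore without any force reading: depth gives x 427–476 and the cone hasn't moved. They passed the collar unhindered. I'll open in small steps and watch the width.

>>> play_rows(
  increments="1 0 0 0 0;1 0 0 0 0;1 0 0 0 0;1 0 0 0 0",
)

```text
t: 4.05
ee_pos: [450.6, -89.5, 43.6]
orientation: [-2.221, -2.222, 0.0]
ft_force: [-0.2, -0.0, 0.1]
width: 56.0
```

>>> play_rows(
  increments="1 0 0 0 0;1 0 0 0 0;1 0 0 0 0;1 0 0 0 0;1 0 0 0 0",
)

```text
t: 4.55
ee_pos: [450.7, -89.5, 43.7]
orientation: [2.221, 2.222, 0.0]
ft_force: [-0.3, 0.0, 0.5]
width: 87.7
```

```bash
python3 - <<'E'
from h import *
s=cam('scene'); o=ctrl.get_obs(); print(o['t'],o['width'],o['ft_force'],o['moment'])
a=cv2.resize(s['img'][120:220,335:445],(660,600));cv2.imwrite('pics/g3.png',a[:,:,::-1])
X=cloud(s).reshape(-1,3); I=s['img'].reshape(-1,3).astype(int)
f=X[(np.hypot(X[:,0]-450,X[:,1]+90)<38)&(X[:,2]>60)&(X[:,2]<74)&(I.max(1)<60)]; print('cone',np.percentile(f,[1,50,99],0).round(1).tolist())
r=(I[:,0]>I[:,2]*1.5)&(I[:,0]>30)
for lo in range(30,130,10):
    q=X[r&(np.hypot(X[:,0]-450,X[:,1]+90)<75)&(X[:,2]>=lo)&(X[:,2]<lo+10)]
    if len(q): print(lo,len(q),np.percentile(q[:,:2],[2,50,98],0).round().tolist())
E
```

```text
4.6 87.86079204724774 [ 0.0569995  -0.59936286 -0.87624399] [-0.02727613 -0.11557155 -0.03944657]
cone [[422.1, -115.1, 60.1], [449.9, -81.3, 66.3], [477.3, -57.1, 72.1]]
70 4 [[407.0, -81.0], [501.0, -80.0], [503.0, -78.0]]
80 12 [[399.0, -95.0], [401.0, -79.0], [500.0, -76.0]]
90 15 [[399.0, -88.0], [403.0, -79.0], [500.0, -74.0]]
100 10 [[399.0, -93.0], [402.0, -78.0], [501.0, -75.0]]
110 17 [[398.0, -83.0], [404.0, -77.0], [503.0, -75.0]]
120 19 [[396.0, -84.0], [403.0, -77.0], [504.0, -74.0]]
```

View pics/g3.png

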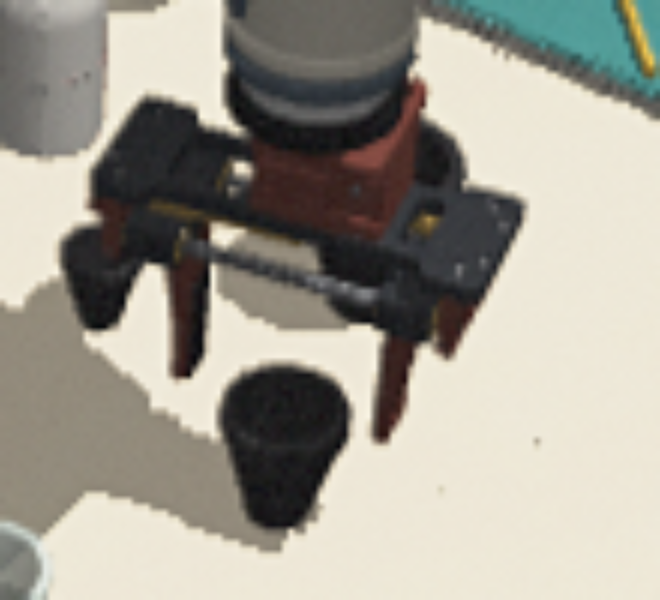

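That explains it: depth shows the fingertips end at z≈70, just above the cone, while the reported TCP z is 43.7. The fingers closed over the cone and never touched it. I'll measure that offset.

```bash
python3 - <<'E'
from h import *
s=cam('scene'); P=cloud(s); I=s['img'].astype(int)
r=(I[...,0]>I[...,2]*1.35)&(I[...,0]>25)&(I[...,0]<140)
for x0,x1 in((390,425),(480,515)):
    m=r&(P[...,0]>x0)&(P[...,0]<x1)&(abs(P[...,1]+85)<30)&(P[...,2]<130)
    v,u=np.nonzero(m); i=np.argsort(-v)[:8]
    print([(u[k],v[k],P[v[k],u[k]].round().tolist()) for k in i])
for (u,v) in((399.2,193.3),(365,182.5)):
  for z in(43,55,65,70,75): print(u,v,z,ray(s,u,v,z).round(1))
# dark pixels below tips too (pads), any surface 35..70 near finger positions
for x0,x1 in((392,412),(492,512)):
    m=(P[...,0]>x0)&(P[...,0]<x1)&(P[...,1]>-110)&(P[...,1]<-65)&(P[...,2]>8)&(P[...,2]<100)
    print(x0,np.percentile(P[m][:,2],[0,5,20,50]).round(1),m.sum())
t=cam('top'); T=cloud(t); print('top')
E
```

```text
[(np.int64(398), np.int64(193), [403.0, -77.0, 77.0]), (np.int64(398), np.int64(192), [403.0, -78.0, 79.0]), (np.int64(399), np.int64(192), [401.0, -79.0, 80.0]), (np.int64(400), np.int64(191), [400.0, -86.0, 78.0]), (np.int64(398), np.int64(191), [403.0, -78.0, 84.0]), (np.int64(399), np.int64(191), [401.0, -77.0, 85.0]), (np.int64(399), np.int64(190), [401.0, -77.0, 89.0]), (np.int64(400), np.int64(190), [399.0, -81.0, 86.0])]
[(np.int64(364), np.int64(182), [502.0, -77.0, 78.0]), (np.int64(365), np.int64(182), [499.0, -79.0, 78.0]), (np.int64(365), np.int64(181), [499.0, -77.0, 83.0]), (np.int64(364), np.int64(181), [502.0, -78.0, 81.0]), (np.int64(365), np.int64(180), [499.0, -78.0, 86.0]), (np.int64(364), np.int64(180), [502.0, -79.0, 84.0]), (np.int64(364), np.int64(179), [502.0, -78.0, 89.0]), (np.int64(365), np.int64(179), [498.0, -73.0, 95.0])]
399.2 193.3 43 [ 408.3 -111.2   43. ]
399.2 193.3 55 [405.1 -99.2  55. ]
399.2 193.3 65 [402.4 -89.3  65. ]
399.2 193.3 70 [401.1 -84.3  70. ]
399.2 193.3 75 [399.8 -79.3  75. ]
365 182.5 43 [ 511.4 -112.    43. ]
365 182.5 55 [ 506.9 -100.    55. ]
365 182.5 65 [503.2 -89.9  65. ]
365 182.5 70 [501.4 -84.9  70. ]
365 182.5 75 [499.5 -79.9  75. ]
392 [76.  76.9 79.9 88.5] 33
492 [72.1 77.7 81.  88.1] 36
top
```

Tips are really at z≈74, so the state reads about 31 mm low in z while x and y agree. Lowering to a reported 12.5 is safe under either reading, and puts the grasp at the collar.

>>> play_rows(
  increments="1 0 0.001 -0.012 0;1 0 0 -0.01 0;1 0 0 -0.009 0;1 0 0 0 0;1 0 0 0 0;0.6 0 0 0 0;0.6 0 0 0 0;0.6 0 0 0 0;0.6 0 0 0 0;0 0 0 0 0;0 0 0 0 0;0 0 0 0 0",
)

```text
t: 5.9
ee_pos: [450.9, -88.5, 12.8]
orientation: [2.221, 2.222, 0.0]
ft_force: [-0.4, -0.8, 1.6]
width: 59.6
```

```bash
python3 - <<'E'
from h import *
s=cam('scene'); P=cloud(s); o=ctrl.get_obs(); print(o['t'],o['width'],o['ee_pos'],o['ft_force'],o['moment'])
X=P.reshape(-1,3); I=s['img'].reshape(-1,3).astype(int)
r=(I[:,0]>I[:,2]*1.35)&(I[:,0]>25)&(I[:,0]<140)
for x0,x1 in((405,425),(477,500)):
    q=X[r&(X[:,0]>x0)&(X[:,0]<x1)&(abs(X[:,1]+85)<30)&(X[:,2]<120)]; print(len(q),np.percentile(q,[0,5,50],0).round().tolist())
E
```

```text
5.95 59.32058577215602 [450.8581713  -88.52287804  12.79728977] [-0.05909761  0.60068392  1.70223427] [-0.03163867 -0.07223644  0.00905361]
71 [[409.0, -99.0, 44.0], [411.0, -93.0, 51.0], [415.0, -78.0, 78.0]]
52 [[483.0, -93.0, 46.0], [483.0, -83.0, 50.0], [486.0, -77.0, 89.0]]
```

Gripped: width is 59.3 mm and the tips are truly at ~44. Cone bottom equals reported z − 12.8. Lift and carry above the flask.

>>> play_rows(
  increments="0 0 0 0.01 0;0 0 0 0.02 0;0 0 0 0.03 0;0 0 0 0.03 0;0 0 0 0.03 0;0 0 0 0.03 0;0 0 0 0.02 0;0 0.005 0.02 0 0;0 0.009 0.03 0 0;0 0.009 0.03 0 0;0 0.009 0.03 0 0;0 0.009 0.03 0 0;0 0.009 0.03 0 0;0 0.006 0.021 0 0;0 0.003 0.01 0 0;0 0 0 0 0;0 0 0 0 0;0 0 0 0 0",
)

```text
t: 7.75
ee_pos: [509.2, 111.5, 182.7]
orientation: [-2.222, -2.221, 0.001]
ft_force: [0.4, 1.2, -0.9]
width: 59.3
```

```bash
cat > chk.py <<'E'
from h import *
from scipy.optimize import least_squares
def fit(p,r0,fix=True):
    return least_squares(lambda q:np.hypot(p[:,0]-q[0],p[:,1]-q[1])-r0,p.mean(0)[:2],loss='soft_l1').x
s=cam('scene');P=cloud(s).reshape(-1,3); I=s['img'].reshape(-1,3).astype(int); o=ctrl.get_obs()
print(o['t'],o['width'],o['ee_pos'].round(1),o['ft_force'].round(1),o['moment'].round(2))
E
cat > a.py <<'E'
from chk import *
m=(np.hypot(P[:,0]-510,P[:,1]-112)<45)&(I.max(1)<50)
print('black z',np.percentile(P[m&(P[:,2]>120)][:,2],[0,2,50,90,100]).round(1))
for z,r in((175,15.0),(180,16.4),(190,18.9),(200,21.4),(215,25.1)):
    q=P[m&(abs(P[:,2]-z)<2.5)]
    if len(q)>4: print(z,len(q),fit(q,r).round(1),q.mean(0).round(1))
for z,r in((20,47),(30,44),(40,41)):
    q=P[(np.hypot(P[:,0]-510,P[:,1]-112)<60)&(abs(P[:,2]-z)<4)]; print('body',z,len(q),fit(q,r).round(1))
a=cv2.resize(s['img'][130:270,260:420],(686,600));cv2.imwrite('pics/h1.png',a[:,:,::-1])
E
python3 a.py
```

```text
7.8 59.65042615766317 [509.3 111.5 182.7] [-0.2  0.1  0.5] [-0.07 -0.09  0.02]
black z [171.6 183.5 240.3 393.5 458.6]
175 10 [510.7 112.2] [503.6 123.  175.7]
180 9 [510.2 112.1] [503.2 123.6 180.7]
190 13 [510.4 111.9] [500.8 125.1 190. ]
200 16 [510.2 111.4] [503.3 124.  200.2]
215 56 [510.7 117.9] [511.6 110.8 215.2]
body 20 113 [510.1 112.6]
body 30 110 [510.  112.4]
body 40 99 [510.4 112.3]
```

View pics/h1.png

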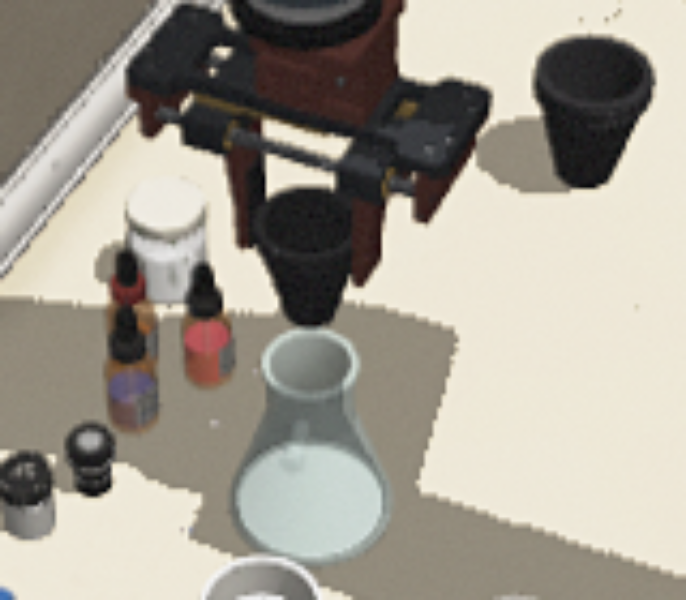

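The cone hangs upright at (305,255) in the crop, over the mouth at (310,365). Both centre on about (510.3,112.2), with the cone bottom at 171. Lower it.

>>> play_rows(
  increments="0 0 0.0003 -0.015 0;0 0 0 -0.02 0;0 0 0 -0.015 0;0 0 0 -0.008 0;0 0 0 -0.005 0;0 0 0 -0.004 0;0 0 0 -0.002 0;0 0 0 0 0",
)

```text
t: 8.6
ee_pos: [509.5, 112.8, 113.8]
orientation: [-2.221, -2.222, 0.0]
ft_force: [-0.8, 0.1, -0.7]
width: 59.7
```

>>> play_rows(
  increments="0 0 0 -0.002 0;0 0 0 -0.001 0;0 0 0 -0.001 0;0 0 0 0 0",
)

```text
t: 9.0
ee_pos: [509.5, 112.9, 109.6]
orientation: [-2.221, -2.222, 0.0]
ft_force: [-2.7, 0.5, 1.3]
width: 59.4
```

>>> play_rows(
  increments="0 0 0 -0.001 0;0 0 0 -0.001 0;0 0 0 0 0",
)

```text
t: 9.3
ee_pos: [509.7, 113.1, 109.0]
orientation: [-2.221, -2.222, -0.001]
ft_force: [-8.1, 1.2, 16.0]
width: 59.4
```

16 N at reported 109.0 (expected home 108.8). I'll ease off the sideways force and press once more.

>>> play_rows(
  increments="0 -0.0006 0 0 0;0 -0.0004 0 0 0;0 0 0 -0.0003 0;0 0 0 0 0;0 0 0 0 0",
)

```text
t: 9.8
ee_pos: [509.2, 113.2, 108.9]
orientation: [2.221, 2.221, 0.002]
ft_force: [-6.1, 0.9, 16.3]
width: 59.4
```

>>> play_rows(
  increments="0 0 0 0.001 0;0.5 0 0 0 0;1 0 0 0 0;1 0 0 0 0;1 0 0 0 0;1 0 0 0 0;1 0 0 0.02 0;1 0 0 0.03 0;1 0 0 0.03 0;1 0 0 0.02 0;1 -0.005 0.02 0 0;1 -0.009 0.03 0 0;1 -0.009 0.03 0 0;1 -0.009 0.03 0 0;1 -0.009 0.03 0 0;1 -0.007 0.02 0 0;1 -0.003 0.008 0 0;1 0 0 0 0;1 0 0 0 0",
)

```text
t: 11.7
ee_pos: [457.8, 280.2, 208.2]
orientation: [2.221, 2.222, -0.001]
ft_force: [-0.3, -0.3, 0.5]
width: 88.4
```

```bash
cat > b.py <<'E'
from chk import *
m=(np.hypot(P[:,0]-510,P[:,1]-112)<40)&(I.max(1)<50)&(P[:,2]>125)&(P[:,2]<172)
q=P[m]; print('cone z',np.percentile(q[:,2],[1,50,99]).round(1))
q=P[m&(P[:,2]>152)&(P[:,2]<162)]; print('collar fit',fit(q,30).round(1),len(q))
top=P[m&(P[:,2]>158)]; A=np.c_[top[:,:2]-[510,112],np.ones(len(top))]; print('rim ring percentiles',np.percentile(top,[1,99],0).round(1).tolist())
for z,r in((20,47),(30,44)):
    q=P[(np.hypot(P[:,0]-510,P[:,1]-112)<60)&(abs(P[:,2]-z)<4)]; print('body',z,len(q),fit(q,r).round(1))
w=(I.min(1)>110)&(np.hypot(P[:,0]-458,P[:,1]-281)<40)&(P[:,2]>100)
q=P[w&(P[:,2]>104)&(P[:,2]<128)]; q=q[np.hypot(q[:,0]-458,q[:,1]-281)>27]; print('bowl',fit(q,31).round(1),len(q))
a=cv2.resize(s['img'][170:350,230:400],(567,600));cv2.imwrite('pics/k1.png',a[:,:,::-1])
E
python3 b.py
```

```text
11.75 87.78335620081721 [458.  280.  208.3] [-0.6 -0.   0.1] [-0.06 -0.08 -0.  ]
cone z [135.  148.1 163.9]
collar fit [510.8 112.8] 23
rim ring percentiles [[484.9, 114.3, 158.0], [521.3, 146.1, 165.3]]
body 20 106 [510.  112.7]
body 30 103 [509.9 112.5]
bowl [458.2 282.2] 200
```

View pics/k1.png

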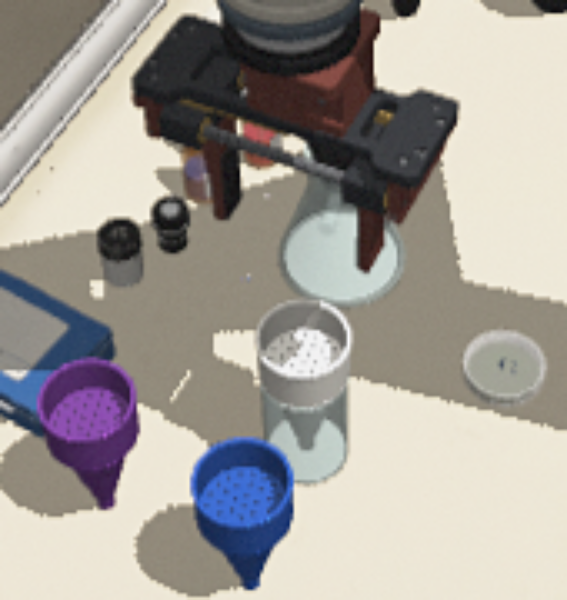

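The cone's top is at z≈164, which is home, and the flask hasn't moved. The white funnel in its beaker is at crop (305,350), centre about (458.2,281.5). Descend on the bowl: true tips at 103, reported 72, above the beaker rim.

>>> play_rows(
  increments="1 0 0.0013 -0.02 0;1 0 0 -0.03 0;1 0 0 -0.03 0;1 0 0 -0.025 0;1 0 0 -0.02 0;1 0 0 -0.01 0;1 0 0 -0.0013 0;1 0 0 0 0;0.7 0 0 0 0;0.7 0 0 0 0;0.7 0 0 0 0;0.7 0 0 0 0;0 0 0 0 0;0 0 0 0 0;0 0 0 0 0;0 0 0 0 0",
)

```text
t: 13.35
ee_pos: [457.8, 282.3, 72.3]
orientation: [2.221, 2.222, 0.001]
ft_force: [-2.1, -0.2, 4.7]
width: 61.4
```

Gripped at 61.4 mm. Lift straight up 185 mm, checking after a first bit that the beaker stays behind.

>>> play_rows(
  increments="0 0 0 0.005 0;0 0 0 0.01 0;0 0 0 0.015 0;0 0 0 0.02 0;0 0 0 0.025 0;0 0 0 0.03 0;0 0 0 0.03 0;0 0 0 0.03 0;0 0 0 0.02 0;0 0 0 0 0;0 0 0 0 0",
)

```text
t: 14.45
ee_pos: [457.5, 281.9, 257.0]
orientation: [2.221, 2.222, 0.001]
ft_force: [-0.3, 0.1, -1.6]
width: 61.6
```

```bash
cat > c.py <<'E'
from chk import *
import sys
x,y,z0=map(float,sys.argv[1:])
w=(I.min(1)>100)&(np.hypot(P[:,0]-x,P[:,1]-y)<40)&(abs(P[:,2]-z0-60)<75)
q=P[w]; print('funnel z',np.percentile(q[:,2],[0,1,50,99]).round(1))
for h,r in((8,6),(14,6),(30,11.5),(40,14),(50,16.5),(60,19),(70,21.5),(100,31),(115,31)):
    q=P[w&(abs(P[:,2]-z0-h)<3)]
    if len(q)>4: print(h,len(q),fit(q,r).round(1),np.ptp(q[:,0]).round(1))
q=P[(np.hypot(P[:,0]-458,P[:,1]-281)<36)&(P[:,2]>10)&(P[:,2]<100)]; print('beaker',len(q),np.percentile(q,[1,99],0).round(1).tolist(), fit(q,30).round(1))
a=cv2.resize(s['img'][130:340,220:420],(571,600));cv2.imwrite('pics/m1.png',a[:,:,::-1])
E
python3 c.py 458 282 193
```

```text
14.5 61.27521183187718 [457.1 281.7 256.2] [-0.3  0.6 -1.2] [-0.   -0.08 -0.02]
funnel z [192.2 200.  292.4 320.8]
8 9 [457.8 281.2] 10.3
14 6 [459.7 281.3] 7.7
30 12 [458.9 280.7] 16.1
40 13 [458.8 280.8] 18.4
50 14 [459.1 280.6] 25.5
60 18 [458.5 281.1] 28.4
70 23 [458.5 281. ] 35.5
100 199 [452.5 284.2] 56.3
115 94 [457.2 281.4] 57.8
beaker 960 [[428.2, 251.9, 13.1], [486.9, 312.0, 96.8]] [458.2 282. ]
```

View pics/m1.png

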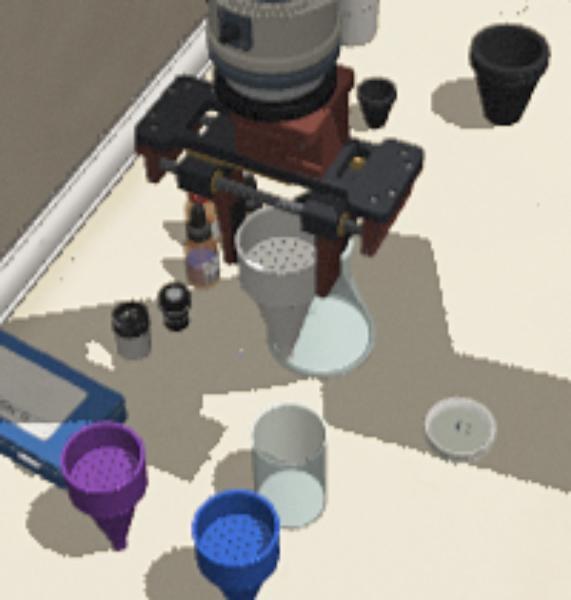

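The funnel is held upright at (285,260) in the crop, and the empty beaker stands in place at (290,465). The funnel axis is at about (458.6,281), so the shift to the cone is (+52, −168.5).

>>> play_rows(
  increments="0 0.005 -0.0165 0 0;0 0.009 -0.029 0 0;0 0.009 -0.029 0 0;0 0.009 -0.029 0 0;0 0.009 -0.029 0 0;0 0.007 -0.022 0 0;0 0.004 -0.014 0 0;0 0 0 0 0;0 0 0 0 0;0 0 0 0 0",
)

```text
t: 15.5
ee_pos: [509.3, 114.5, 256.7]
orientation: [-2.22, -2.222, 0.001]
ft_force: [-0.6, 0.4, -1.1]
width: 61.4
```

```bash
python3 c.py 510 112.6 193; python3 - <<'E'
from chk import *
m=(np.hypot(P[:,0]-510,P[:,1]-112)<40)&(I.max(1)<50)&(P[:,2]>125)&(P[:,2]<172)
for z,r in((133,24.4),(140,26.1),(146,27.6),(155,30),(160,30)):
    q=P[m&(abs(P[:,2]-z)<3)]; print(z,len(q),fit(q,r).round(1) if len(q)>4 else '')
E
```

```text
15.55 61.387181565658366 [509.3 114.5 256.9] [-0.4 -0.9 -0.3] [-0.04 -0.05 -0.01]
funnel z [193.5 200.1 295.  320.7]
8 9 [508.9 113.3] 11.2
30 13 [510.6 112.8] 16.9
40 12 [510.3 113. ] 19.4
50 15 [510.7 113.3] 24.1
60 13 [509.9 112.6] 27.6
70 20 [510.6 113.3] 32.2
100 143 [507.6 115.6] 56.4
115 96 [510.4 114.5] 57.6
beaker 962 [[428.1, 251.8, 11.6], [486.6, 312.7, 97.9]] [458.1 282.2]
15.6 61.63840531708326 [509.4 114.5 257. ] [-0.7  0.8 -0.9] [-0.03 -0.13 -0.02]
133 35 [513.1 120.9]
140 54 [502.5 114.8]
146 52 [511.9 121.2]
155 70 [502.5 115.3]
160 82 [508.  117.8]
```

>>> play_rows(
  increments="0 0 0 -0.015 0;0 0 0 -0.02 0;0 0 0 -0.02 0;0 0 0 -0.02 0;0 0 0 -0.012 0;0 0 0 -0.008 0;0 0 0 -0.005 0;0 0 0 -0.003 0;0 0 0 0 0",
)

```text
t: 16.5
ee_pos: [509.8, 113.7, 154.2]
orientation: [-2.221, -2.222, -0.0]
ft_force: [-0.6, 0.3, -1.3]
width: 61.4
```

>>> play_rows(
  increments="0 0 0 -0.002 0;0 0 0 -0.002 0;0 0 0 -0.001 0;0 0 0 -0.001 0;0 0 0 0 0",
)

```text
t: 17.0
ee_pos: [509.2, 113.7, 148.4]
orientation: [-2.221, -2.221, 0.001]
ft_force: [-5.8, 0.9, 6.2]
width: 61.5
```

>>> play_rows(
  increments="0 -0.0005 0 -0.0005 0;0 0 0 -0.0005 0;0 0 0 0 0;0 0 0 0 0",
)

```text
t: 17.4
ee_pos: [509.1, 113.8, 148.3]
orientation: [-2.221, -2.222, -0.0]
ft_force: [-7.3, 1.0, 12.6]
width: 61.6
```

12.6 N at 148.3, exactly the expected home height. A last slight press, then release and back off.

>>> play_rows(
  increments="0 -0.0005 0 -0.0003 0;0 0 0 0 0;0 0 0 0.001 0;0.7 0 0 0 0;1 0 0 0 0;1 0 0 0 0;1 0 0 0 0;1 0 0 0.02 0;1 0 0 0.03 0;1 0 0 0.04 0;1 0 0 0.03 0;1 -0.02 -0.02 0 0;1 -0.02 -0.04 0 0;1 -0.02 -0.04 0 0;1 -0.02 -0.04 0 0;1 -0.01 -0.04 0 0;1 0 -0.02 0 0;1 0 0 0 0;1 0 0 0 0",
)

```text
t: 19.3
ee_pos: [418.8, -86.5, 267.7]
orientation: [2.223, 2.22, 0.0]
ft_force: [0.5, 0.2, 0.2]
width: 88.1
```

```bash
python3 c.py 510 112.6 84; python3 - <<'E'
from chk import *
t=cam('top');T=cloud(t).reshape(-1,3)
for n,X in(('scene',P),('top',T)):
    q=X[(np.hypot(X[:,0]-510,X[:,1]-112)<40)&(X[:,2]>200)&(X[:,2]<220)]; A=np.c_[q[:,:2]-[510,112],np.ones(len(q))]
    print(n,'bowl top z',np.percentile(q[:,2],[5,50,95]).round(1),'tilt',np.linalg.lstsq(A,q[:,2],rcond=None)[0].round(3),len(q))
    q=X[(np.hypot(X[:,0]-510,X[:,1]-112)<60)&(abs(X[:,2]-25)<6)]; print('flask',fit(q,45.3).round(1),len(q))
a=cv2.resize(s['img'][130:310,260:420],(533,600));cv2.imwrite('pics/z.png',a[:,:,::-1])
E
```

```text
19.35 87.91476590441874 [418.9 -86.  267.7] [-0.3  0.8 -0.1] [ 0.01 -0.09  0.  ]
funnel z [ 69.3  70.7 181.7 212.9]
8 22 [497.2 127.2] 44.4
14 24 [496.4 128.5] 46.0
30 17 [504.3 130.1] 44.5
40 11 [502.8 125.9] 47.8
50 24 [502.  123.5] 48.8
100 141 [508.8 116.5] 59.3
115 81 [509.  114.2] 60.4
beaker 964 [[428.2, 251.5, 12.2], [487.2, 312.2, 97.6]] [458.2 282.1]
19.4 87.57176353276552 [418.9 -85.7 267.7] [-0.8  1.8 -0.4] [-0.07 -0.07  0.01]
scene bowl top z [200.8 207.6 212.6] tilt [7.00000e-03 5.00000e-03 2.07248e+02] 245
flask [510.1 112.8] 165
top bowl top z [204.6 210.4 213.4] tilt [-4.20000e-02  5.00000e-03  2.09965e+02] 168
flask [509.9 112.8] 106
```

View pics/z.png

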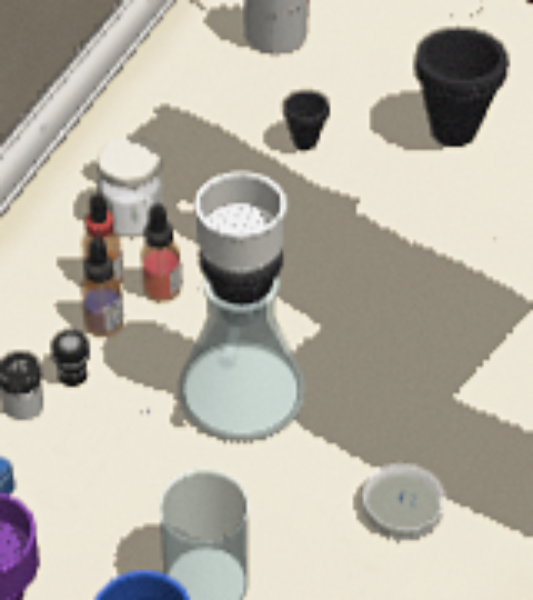

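The stack stands straight: funnel at (240,225) on the cone at (240,270), on the flask. The bowl's rim is at about 210–212 mm (210 expected), and the beaker and the other cones are in place.

```bash
python3 -c "
from workcell import ctrl
print(ctrl.close_job())"
```

```text
the job is handed in; nothing more can be done
None
```

The filter is assembled and handed in at about 19.4 s. The middle cone is seated in the flask mouth, and the white funnel, lifted out of the beaker, is nested in the cone.

**Seating:** Both parts stopped at their expected heights. The cone took a press of about 16 N at reported z 108.9 (expected 108.8), and the funnel about 12.6 N at 148.3 (expected 148.3). I gave the funnel one last slight press before letting go but read no force for it. A sideways force of 6–8 N stayed on the tool during both presses.

**Final check:**
- The funnel's rim is at about 210–212 mm, with 210 expected. The scene view shows it level; a rough plane fit in the top view gave a slope of 0.04, and I took that as noise.
- The flask is still at about (510, 112.7) mm and the beaker at (458, 282) mm, both unmoved. The small and large cones look in place in the last picture.
- The gripper is clear of everything.

**What disagreed:** The reported tool height read about 31 mm lower than the fingertips seen in the depth images. Because of this, the first grasp closed on air above the cone without touching it. I worked from the measured offset after that.

I viewed 12 pictures, two over the budget, to sort out that first grasp and check the later steps.

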